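# Turn the spice turntable to bring the salt to the front

## Robot

A 6-joint arm with a two-finger parallel gripper is mounted at the origin on a cart in front of the work surface, level with it; the furniture and walls round the work are solid. World frame = base frame: x ahead of the robot, y to its left, z up, the work surface at z = 0. Lengths are in mm, angles in rad, forces in N, time in s.
With the tool pointing down it reaches from about 300 to 775 mm from the base axis. Payload 14.6 kg.
Tool frame: the origin (TCP) lies between the finger pads; the fingertips stand manip.tip_reach ahead of it and the grasp point (between the pads) lies 5 mm behind it (manip.tip_reach is the distance from the TCP to the fingertips, in mm); z points along the fingers, y is the line along which they close (so a half turn about z gives the same grasp; the last joint's range is limited). The gripper opens to 94 mm and grips with 3 to 60 N. Pads are 16 mm wide; open, the fingers measure 119 mm over their backs; the gripper's body (75 mm by 177 mm) begins 78 mm behind the grasp point.
Start: joints at [1.056, 0.3, 1.521, -0, 1.321, -0.067], TCP at [238.137, 495.762, 219.446] pointing down, gripper open.
Joint ranges: [-3.03, 3.03], [-0.79, 2.21], [0.23, 2.52], [-1.04, 4.18], [0, 3.07], [-2.55, 2.55]. Speed limits (rad/s): [2.22, 2.22, 2.57, 3.14, 3.14, 3.14].

## Interface

Orientations are given as [roll, pitch, yaw] about the fixed x, y, z axes, in that order (R = Rz(yaw) Ry(pitch) Rx(roll)).
In Python, from cell import manip gives the robot as it stands. The module is installed in compiled form; this text tells all that it offers.
- The arm moves only by the shell command python3 -m creep 'ROWS' [FORCE]. ROWS is JSON, a list of rows, each a list of 3 entries, a list of its own where there are three numbers: the opening, from -1 (shut) to 1 (fully open), then the shift along the tool's x, y, z in cm, then the turn about the tool's z in units of 5 degrees (1.0 is 5 degrees). In form: [[grip, [tx, ty, tz], roll], ...]. A call has 1 to 12 rows; each row is the pose to reach, as a shift and turn from the pose commanded when the call began, along the tool's axes at that moment; what a row does not reach only later rows make up. A row lasts 1/10 s, in which the tool goes at most 50 mm and 8.59 degrees, less where a joint would pass 70% of its speed; a pose out of reach is approached as far as the arm can. A call with a gripper value outside its range is refused whole. The fingers move at their own pace and stop on an object; FORCE is the grip in N (left out, the last holds). Time passes only in rows, so rows that repeat a pose let the fingers close. It gives the time, the measured TCP pose, the force, the opening and the grip force at its end, in the units of the state.
- manip.read_state(): the state, without advancing time (a new reading comes with each control period).
- manip.camera(name): name is "side" or "top" or "wrist"; returns the picture (384x512x3 uint8, red, green, blue); there is no depth.
- manip.camera_params(name): a dict with "fovy" (degrees; the focal length in pixels is half the picture's height over the tangent of half this angle, whatever the lens; pixels are square), "cx", "cy" (the principal point, pixels), "k1" (the pictures are not rectified: a ray, as slopes to the right and down, at radius r is drawn at 1 + k1 r^2 times it, then the intrinsics apply), "origin" and "attitude" of the camera in the world. Camera axes: x right, y down, z forward; pixel columns grow to the right and rows downward; lengths in mm; the calibration is good to about 2 mm. A picture is of the moment at which its call begins: read the wrist's pose just before it. camera_params takes no time and is no camera call; for the wrist camera it gives the pose at the moment of the call.
- manip.sign_off(): hands the job in; it is judged then, once.
The state is a dict: "clock": time; "joints": joint angles; "qd": joint speeds; "effort": joint torques, N m; "eef_pos": TCP position; "eef_rot": TCP orientation; "wrist_force": force on the tool from outside, world axes, zero at the start; "moment": the same for the moment, N m; "finger_gap": finger opening in mm; "finger_force": force on a finger pad.
Only numpy, scipy, OpenCV 4.12 (cv2) and the standard library are available. Lean on these libraries where they do the work, as an engineer would, in place of code of your own. Each camera call takes 0.05 s, during which the arm holds its last target. There are 200 camera calls.

## Task

Push the pegs on the rim of the wooden turntable to turn it until the salt shaker stands at the front, lined up with the middle of the tongue of the turntable's foot, and leave it at rest there. Do not touch or lift the things that ride on the turntable: all four must still be standing on it, and the things on the worktop around it stay where they are.

Things in the scene. Friction and masses are not known exactly. Their poses are not given: they have to be found in the camera images.
- stand: fixed foot under the turntable: dark round board, 210 mm across, 12 mm thick, with a flat tongue 44 mm wide and 12 mm thick that sticks out from under the turntable on its front (roughly towards the robot), ending 200 mm from the axis. Origin on the turning axis, on the worktop. Its own -x axis runs along the middle of the tongue.
- turntable: light wooden disc, 310 mm across, 14 mm thick, turns either way about a vertical axis without end. Origin on the axis at its underside; its top is 36 mm above the worktop. On it six dark upright pegs, 17 mm thick, 46 mm high, centred 143 mm from the axis, at 30, 90, 150, 210, 270, 330 degrees counter-clockwise from its own x axis. Light friction (1 N at a peg); stops where it is let go.
- salt_shaker: the salt shaker, a slim clear shaker with a domed grey top, 44 mm across and 90 mm high, loose, standing on the turntable 58 mm from the axis, in the turntable's own -x direction, between two pegs. Origin at the centre of its underside, z up.
- tuna_tin: a low food tin, 75 mm across, 58 mm high, loose, standing on the turntable about 58 mm from the axis. Origin at the centre of its underside, z up.
- shot_glass: a clear shot glass, 49 mm across, 62 mm high, loose, standing on the turntable about 58 mm from the axis. Origin at the centre of its underside, z up.
- garlic: a head of garlic, 53 mm across, 53 mm high, loose, standing on the turntable about 58 mm from the axis. Origin at the centre of its underside, z up.
- tea_mug: a small mug, 62 x 88 x 50 mm, loose on the worktop left of the turntable; a bystander. Origin at the centre of its underside.
- teaspoon: a teaspoon, 130 x 26 x 11 mm, loose on the worktop left of the turntable; a bystander. Origin at the centre of its underside.
- tea_box: a small white printed carton, 35 x 87 x 55 mm, loose on the worktop farther left; a bystander. Origin at the centre of its underside.
- tea_light: a tea light candle in a metal cup, 38 mm across, 17 mm high, loose on the worktop just left of the turntable's front; a bystander. Origin at the centre of its underside.
Not all that is in view belongs to the job. Leave any green or orange look-alike of the salt_shaker alone.

How it is judged:
By the outcome, as a careful person would: the job done as asked, in the order asked, and still so for the second after the job is handed in, with the robot touching nothing.
It also fails if it takes over 54 s, if anything falls off the work surface, if the arm or the gripper's body presses on something with over 40 N, if the wrist force passes 120 N, or if a joint passes its speed limit or range.

## Working session

There is one attempt and no reset: what is moved stays moved. The work goes in short steps, Python scripts to look and compute and a shell command to move; the robot and the scene stay as the last step left them, time stands still between calls to the robot, and variables do not carry over. Pictures are saved under pics/ and viewed, at most 11 in all, crops included, and the job is handed in when it is done.

```bash
mkdir -p pics; python3 - <<'E'
from cell import manip
import cv2
for n in("top","side"):
    cv2.imwrite(f"pics/{n}0.png",manip.camera(n)[:,:,::-1]);print(n,manip.camera_params(n))
s=manip.read_state();print(s["clock"],s["eef_pos"],s["eef_rot"],s["finger_gap"],manip.tip_reach)
E
```

```text
top {'fovy': 52.34707306169188, 'cx': 258.91631798615344, 'cy': 191.8297493575932, 'k1': -0.058255355972975355, 'origin': array([ 359.33538628,   91.04286485, 1040.90281367]), 'attitude': array([-2.96839247, -0.0105362 , -1.58524075])}
side {'fovy': 45.568135597887476, 'cx': 242.99405064916812, 'cy': 188.323447991771, 'k1': -0.167575485974234, 'origin': array([  450.6785828 , -1053.61186078,   923.07254582]), 'attitude': array([-2.21885236,  0.01864501, -0.07957649])}
0.1 [238.01551766 495.58438021 218.94420899] [-3.14056311e+00 -6.89990664e-05  2.69381975e+00] 94.06270267820537 14.0
```

View pics/top0.png

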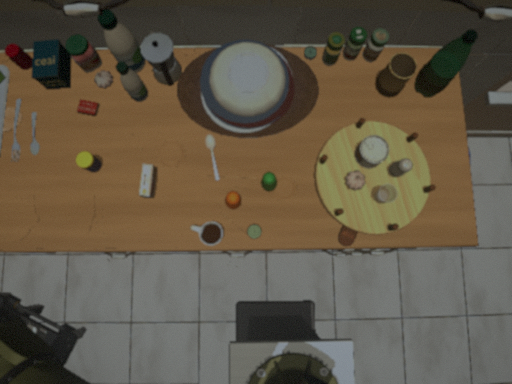

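View pics/side0.png

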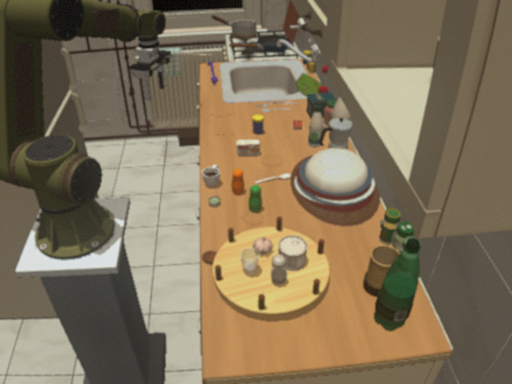

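The top view shows the turntable centred at about (373,178). The shaker is near (400,167), the tin at (372,150), the glass at (384,193) and the garlic at (356,180). The tongue is at about (348,235). The side view confirms that the grey-domed shaker at (279,268) is the nearest item to that camera.

```bash
cat > h.py <<'E'
import numpy as np,cv2
from cell import manip
from scipy.spatial.transform import Rotation as R
def KD(n):
    p=manip.camera_params(n);f=192/np.tan(np.radians(p["fovy"]/2))
    return p,np.array([[f,0,p["cx"]],[0,f,p["cy"]],[0,0,1.]]),np.array([p["k1"],0,0,0,0.])
def ray(n,px):
    p,K,D=KD(n);u=cv2.undistortPoints(np.float64(px).reshape(-1,1,2),K,D).reshape(-1,2)
    return p["origin"],np.c_[u,np.ones(len(u))]@R.from_euler("xyz",p["attitude"]).as_matrix().T
def onz(n,px,z):
    o,d=ray(n,px);return (o+d*((z-o[2])/d[:,2])[:,None])[:,:2]
def proj(n,P):
    p,K,D=KD(n);M=R.from_euler("xyz",p["attitude"]).as_matrix().T
    return cv2.projectPoints(np.float64(P).reshape(-1,1,3),cv2.Rodrigues(M)[0],-M@p["origin"],K,D)[0].reshape(-1,2)
E
python3 - <<'E'
from h import *
im=manip.camera("top")[:,:,::-1];
hsv=cv2.cvtColor(im,cv2.COLOR_BGR2HSV)
c=im[110:260,300:450]
cv2.imwrite("pics/c1.png",cv2.resize(c,None,fx=4,fy=4,interpolation=cv2.INTER_CUBIC))
# disc by hue
print(hsv[215,360],hsv[150,330],hsv[220,300])
g=cv2.cvtColor(im,cv2.COLOR_BGR2GRAY)
h=hsv
m=((h[:,:,0]>=19)&(h[:,:,0]<=32)&(h[:,:,1]>80)&(h[:,:,2]>90)).astype(np.uint8)
m[:, :305]=0;m[:110]=0;m[250:]=0;m[:,445:]=0
m=cv2.morphologyEx(m,cv2.MORPH_OPEN,np.ones((3,3)))
cs=max(cv2.findContours(m,0,1)[0],key=cv2.contourArea)
hull=cv2.convexHull(cs).reshape(-1,2);w=onz("top",hull,36)
(cc,r)=cv2.minEnclosingCircle(np.float32(w));print("disc",cc,r,cv2.fitEllipse(np.float32(w)))
d=(g<60).astype(np.uint8)
n,l,st,ce=cv2.connectedComponentsWithStats(d)
for i in range(1,n):
    x,y=ce[i]
    if 305<x<445 and 110<y<245 and st[i,4]>8:
        q=onz("top",ce[i],60)[0];print(ce[i].round(1),st[i,4],q.round(1),np.degrees(np.arctan2(q[1]-cc[1],q[0]-cc[0])).round(1),np.hypot(*(q-cc)).round(1))
E
```

```text
[ 26  98 138] [ 26  99 139] [ 16 134 124]
disc (575.0853271484375, -225.8787384033203) 155.918212890625 ((574.7125854492188, -225.80690002441406), (308.2987976074219, 310.1204528808594), 9.068937301635742)
[359.6 122.6] 42 [ 713.9 -191.7] 13.8 142.9
[411.6 137.1] 52 [ 673.2 -328.9] -46.4 142.2
[358.4 155.3] 76 [ 624.3 -183. ] 41.1 65.3
[322.7 159.2] 29 [614.6 -88.5] 73.9 142.9
[394.7 169.3] 108 [ 585.9 -276.3] -77.9 51.5
[428.5 188.4] 48 [ 534.3 -361.8] -106.7 141.9
[337.6 211.7] 26 [ 477.  -120.8] 133.0 143.7
[391.7 226.9] 38 [ 436.1 -257.4] -167.2 142.5
[345.7 235.8] 141 [ 415.9 -138.5] 151.2 181.6
```

View pics/c1.png

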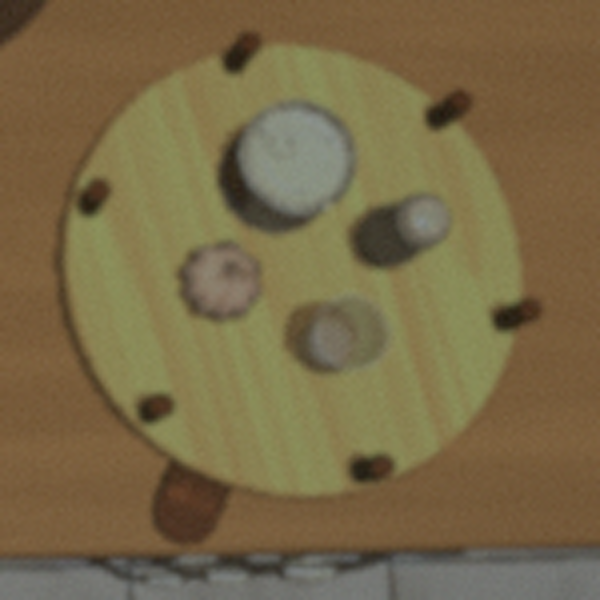

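The crop gives clear pegs about 142.5 mm from the axis, at 13.4° mod 60, so the shaker is at about −76.6°. The tongue shows at crop (185,505). Next I'll measure the tongue's bearing, check heights from two views and work out the first move.

```bash
cat >> h.py <<'E'
C=np.array([575.,-226.])
def plan(targets):
    "targets: (x,y,z,yawdeg) -> tool shift cm, turn units, from present pose"
    s=manip.read_state();M=R.from_euler("xyz",s["eef_rot"]).as_matrix();y0=np.degrees(s["eef_rot"][2])
    for t in targets:
        d=M.T@(np.array(t[:3])-s["eef_pos"])/10;dy=(y0-t[3]+180)%360-180
        print([d.round(2).tolist(),round(dy/5,2)])
def arc(t0,t1,n,z,r=143,lag=0):
    plan([(C[0]+r*np.cos(np.radians(t)),C[1]+r*np.sin(np.radians(t)),z,t+lag) for t in np.linspace(t0,t1,n+1)[1:]])
E
python3 - <<'E'
from h import *
im=manip.camera("top")[:,:,::-1];h=cv2.cvtColor(im,cv2.COLOR_BGR2HSV)
c=h[222:250,330:365];
for y in range(224,250,3):print(y,[tuple(int(v) for v in h[y,x]) for x in range(334,362,4)])
m=((h[:,:,2]<95)&((h[:,:,0]<13)|(h[:,:,0]>170))&(h[:,:,1]>90)).astype(np.uint8);m[:224]=0;m[247:]=0;m[:,:330]=0;m[:,368:]=0
cs=max(cv2.findContours(m,0,1)[0],key=cv2.contourArea);w=onz("top",cs.reshape(-1,2),12)
a=np.degrees(np.arctan2(*(w-C)[:,::-1].T));rr=np.hypot(*(w-C).T)
lat=lambda t:(w-C)@np.array([-np.sin(t),np.cos(t)])
for lo,hi in((160,170),(165,178),(178,190),(160,190)):
    k=(rr>lo)&(rr<hi);L=(w-C)[k]@[-np.sin(np.radians(151)),np.cos(np.radians(151))];print(lo,hi,a[k].min().round(1),a[k].max().round(1),a[k].mean().round(1),L.min().round(1),L.max().round(1))
print("rmax",rr.max(),cv2.minAreaRect(np.float32(w-C)))
# peg heights via two views: peg top in side picture
si=manip.camera("side")[:,:,::-1]
g=cv2.cvtColor(si,cv2.COLOR_BGR2GRAY);n,l,st,ce=cv2.connectedComponentsWithStats((g<55).astype(np.uint8))
for i in range(1,n):
    x,y=ce[i]
    if 205<x<335 and 205<y<315 and 10<st[i,4]<200:
        print("side",ce[i].round(1),st[i].tolist(),onz("side",ce[i],59)[0].round(1))
plan([(534,-363,200,73.4)])
E
```

```text
224 [(16, 125, 122), (15, 125, 124), (19, 116, 92), (26, 104, 135), (23, 105, 138), (26, 102, 138), (22, 110, 137)]
227 [(16, 127, 124), (16, 128, 120), (15, 131, 70), (15, 123, 77), (20, 116, 121), (24, 106, 140), (23, 113, 136)]
230 [(17, 132, 116), (16, 132, 118), (14, 136, 71), (13, 147, 80), (12, 134, 74), (18, 122, 92), (21, 118, 125)]
233 [(17, 122, 121), (16, 129, 99), (12, 148, 93), (11, 149, 96), (13, 157, 81), (13, 134, 74), (17, 129, 111)]
236 [(16, 126, 119), (15, 127, 86), (13, 147, 80), (10, 136, 86), (11, 149, 89), (13, 144, 76), (16, 132, 118)]
239 [(18, 126, 121), (16, 120, 85), (11, 132, 81), (12, 129, 79), (11, 142, 77), (15, 134, 93), (16, 123, 120)]
242 [(17, 123, 122), (16, 122, 111), (11, 134, 76), (12, 139, 79), (11, 126, 77), (18, 122, 111), (16, 126, 125)]
245 [(15, 131, 121), (16, 125, 122), (16, 129, 97), (14, 140, 80), (15, 128, 96), (17, 128, 120), (17, 125, 120)]
248 [(16, 119, 94), (17, 126, 89), (16, 123, 91), (15, 78, 102), (14, 72, 106), (16, 98, 91), (17, 112, 84)]
160 170 148.3 161.8 155.3 -7.6 31.1
165 178 148.8 161.8 154.5 -6.4 31.1
178 190 149.0 160.3 154.6 -6.4 28.7
160 190 148.3 161.8 154.7 -7.6 31.1
rmax 195.8242577620452 ((-158.9414520263672, 74.3055648803711), (38.67388916015625, 40.594573974609375), 62.30735397338867)
[[-63.85, -64.59, 1.95], np.float64(16.19)]
```

```bash
python3 -m creep '[[-0.36,[-4,-4,0],1],[-0.36,[-8,-8,0],2],[-0.36,[-12,-12,0],3],[-0.36,[-16,-16,0],4],[-0.36,[-20,-20,0],5],[-0.36,[-24,-24,0],6],[-0.36,[-28,-28,0],7],[-0.36,[-32,-32,0],8],[-0.36,[-35,-35,0],8],[-0.36,[-38,-38,0],8],[-0.36,[-40,-40,0],8],[-0.36,[-40,-40,0],8]]'
python3 - <<'E'
from h import *
im=manip.camera("wrist")[:,:,::-1];cv2.imwrite("pics/w1.png",im);s=manip.read_state();print(s["eef_pos"],s["eef_rot"],s["clock"],s["finger_gap"],manip.camera_params("wrist")["origin"])
print("C,tongue tip",proj("wrist",[[575,-226,36],[395,-141,12]]))
E
```

```text
clock: 1.45
eef_pos: [426.1, -41.5, 219.4]
eef_rot: [-3.142, 0.0, 1.992]
wrist_force: [0.6, 0.6, -0.6]
finger_gap: 30.1
finger_force: 0.0
[426.29937146 -41.59201482 219.2631315 ] [-3.14122283e+00  4.29206553e-04  1.99217727e+00] 1.5 29.85993766385171 [393.67598472  30.12382803 386.07704096]
C,tongue tip [[296.51552942 326.71633347]
 [205.21538379 223.57021521]]
```

View pics/w1.png

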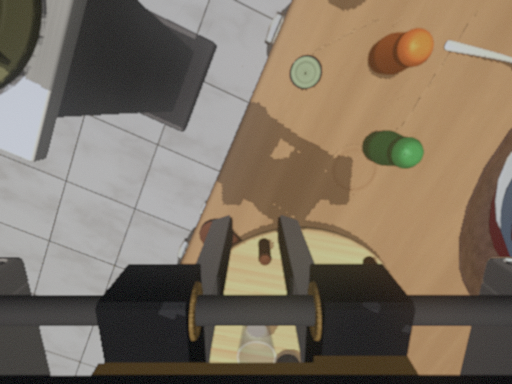

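The wrist view shows the peg at (264,250) between the fingers, with the tongue at (215,235) partly hidden by a finger. The path ahead is clear, so I'll carry on to the start peg, which should give a free view of the tongue.

```bash
python3 - <<'E'
from h import *
plan([(534,-363,200,73.4)])
E
```

```text
[[-33.73, -3.32, 1.94], np.float64(8.15)]
```

```bash
python3 -m creep '[[-0.36,[-4,-0.4,0],1],[-0.36,[-8,-0.8,0],2],[-0.36,[-12,-1.2,0],3],[-0.36,[-16,-1.6,0],4],[-0.36,[-20,-2,0],5],[-0.36,[-24,-2.4,0.5],6],[-0.36,[-28,-2.8,1],7],[-0.36,[-31,-3.1,1.5],8.15],[-0.36,[-33,-3.3,1.95],8.15],[-0.36,[-33.73,-3.3,1.95],8.15],[-0.36,[-33.73,-3.3,1.95],8.15]]'
python3 - <<'E'
from h import *
p=proj("wrist",[[575,-226,36],[395,-141,12]])
im=manip.camera("wrist")[:,:,::-1];cv2.imwrite("pics/w2.png",im)
print(p,proj("wrist",[[534,-363,82],[534,-363,36],[436,-257,82]]))
plan([(534,-363,60,73.4)])
E
```

```text
clock: 2.6
eef_pos: [534.7, -358.6, 199.7]
eef_rot: [-3.141, -0.0, 1.285]
wrist_force: [-0.6, 0.5, 0.7]
finger_gap: 29.6
finger_force: 0.0
[[256.47129732  47.20412942]
 [ 76.84030426  20.79920636]] [[256.05952809 191.19919571]
 [255.87635566 180.26813144]
 [126.7067677  117.0057125 ]]
[[-0.5, 0.08, 14.01], np.float64(0.05)]
```

View pics/w2.png

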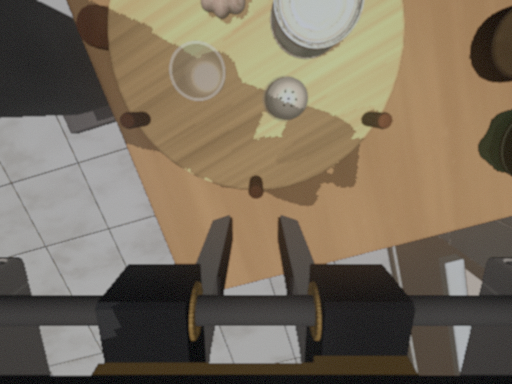

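The wrist view puts the target peg at (256,187), matching the projection. The shaker dome is at (287,98) and the tongue is in clear view at (95,28). I'll measure the tongue and shaker bearings from here.

```bash
python3 - <<'E'
from h import *
im=cv2.imread("pics/w2.png");h=cv2.cvtColor(im,cv2.COLOR_BGR2HSV)
for y in range(4,52,6):print(y,[tuple(int(v) for v in h[y,x]) for x in range(68,128,5)])
def b(px,z):
    q=onz("wrist",px,z)-C;return np.degrees(np.arctan2(q[:,1],q[:,0])).round(1),np.hypot(*q.T).round(1)
print("shaker",b([[287,97]],122),"pegs",b([[124,119],[256,191],[388,120]],82),b([[147,119],[256,180],[366,119]],36))
m=((h[:,:,2]<85)&(h[:,:,1]>110)).astype(np.uint8);m[60:]=0;m[:,130:]=0;m[:,:70]=0
n,l,st,ce=cv2.connectedComponentsWithStats(m);print(st.tolist())
i=l[28,95];cs=max(cv2.findContours((l==i).astype(np.uint8),0,1)[0],key=cv2.contourArea).reshape(-1,2)
w=onz("wrist",cs,12)-C;print("rect",cv2.minAreaRect(np.float32(w)),np.hypot(*w.T).max())
E
```

```text
4 [(12, 52, 107), (15, 108, 109), (15, 102, 112), (15, 107, 112), (14, 109, 98), (15, 110, 95), (15, 107, 131), (16, 107, 157), (18, 100, 163), (26, 74, 183), (24, 75, 183), (23, 81, 180)]
10 [(0, 0, 158), (15, 108, 109), (16, 108, 111), (11, 127, 70), (11, 126, 69), (14, 126, 75), (12, 114, 76), (11, 128, 74), (16, 118, 104), (21, 90, 155), (22, 85, 182), (21, 87, 182)]
16 [(15, 6, 81), (13, 61, 104), (11, 126, 71), (9, 126, 69), (12, 124, 70), (12, 131, 74), (11, 116, 75), (13, 121, 78), (16, 110, 111), (17, 100, 132), (17, 105, 134), (18, 104, 133)]
22 [(24, 27, 47), (17, 34, 52), (10, 131, 70), (10, 120, 68), (10, 127, 70), (10, 135, 70), (12, 135, 72), (11, 131, 76), (17, 108, 116), (17, 106, 130), (17, 105, 133), (17, 100, 140)]
28 [(15, 21, 49), (18, 26, 49), (10, 124, 68), (10, 133, 67), (12, 131, 66), (12, 138, 70), (9, 135, 72), (11, 127, 76), (18, 106, 116), (17, 103, 136), (18, 103, 139), (18, 105, 141)]
34 [(23, 20, 50), (12, 25, 51), (17, 47, 49), (12, 124, 68), (11, 122, 71), (11, 124, 72), (11, 138, 70), (11, 126, 71), (17, 110, 118), (17, 103, 138), (17, 101, 141), (17, 102, 130)]
40 [(0, 33, 46), (0, 16, 48), (11, 45, 45), (12, 108, 80), (10, 120, 68), (11, 140, 73), (12, 138, 70), (11, 131, 68), (15, 115, 100), (17, 104, 132), (18, 104, 130), (18, 104, 133)]
46 [(15, 23, 45), (23, 23, 44), (20, 31, 49), (13, 36, 49), (17, 114, 105), (13, 113, 81), (12, 153, 60), (13, 134, 61), (16, 121, 84), (17, 108, 130), (16, 106, 137), (17, 104, 140)]
shaker (array([-81.5]), array([57.2])) pegs (array([-167.3, -106.7,  -46.1]), array([145.8, 142.8, 145. ])) (array([-165.6, -106.6,  -47.2]), array([142. , 142.7, 142. ]))
[[0, 0, 512, 384, 195486], [75, 5, 34, 46, 1120], [84, 44, 1, 1, 1], [90, 59, 1, 1, 1]]
rect ((-167.39674377441406, 75.73471069335938), (43.945804595947266, 35.18616485595703), 67.48419952392578) 201.46036954843657
```

```bash
python3 -c "
import cv2;i=cv2.imread('pics/w2.png')[0:60,60:140];cv2.imwrite('pics/w2c.png',cv2.resize(i,None,fx=8,fy=8,interpolation=cv2.INTER_CUBIC))"
```

```text
(no output)
```

View pics/w2c.png

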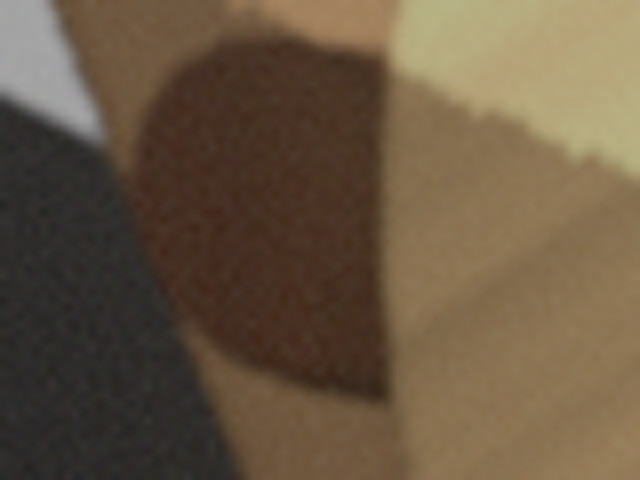

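The tongue measures 43.9 mm wide with a bearing of about 155–156°. The pegs match the top-view estimate. Lowering over the peg to straddle it.

```bash
python3 -m creep '[[-0.36,[-0.4,0,3],0],[-0.36,[-0.4,0,7],0],[-0.36,[-0.4,0,11],0],[-0.36,[-0.4,0,13.5],0],[-0.36,[-0.4,0,13.5],0],[-0.36,[-0.4,0,13.5],0]]'
python3 - <<'E'
from h import *
a=lambda px,z:(lambda q:(np.degrees(np.arctan2(q[0,1],q[0,0])).round(1),np.hypot(*q[0]).round(1)))(onz("top",px,z)-C)
print("shaker top view",a([[405.7,165]],122))
arc(253.4,217.4,12,65)
E
```

```text
clock: 3.25
eef_pos: [533.9, -362.2, 66.5]
eef_rot: [3.14, 0.0, 1.285]
wrist_force: [0.0, -0.1, 1.1]
finger_gap: 30.1
finger_force: 0.0
shaker top view (np.float64(-82.7), np.float64(55.8))
[[-0.05, -0.7, 0.15], np.float64(-35.35)]
[[0.01, -1.45, 0.15], np.float64(-34.75)]
[[0.11, -2.19, 0.15], np.float64(-34.15)]
[[0.25, -2.92, 0.15], np.float64(-33.55)]
[[0.43, -3.65, 0.15], np.float64(-32.95)]
[[0.65, -4.37, 0.15], np.float64(-32.35)]
[[0.9, -5.07, 0.15], np.float64(-31.75)]
[[1.19, -5.76, 0.15], np.float64(-31.15)]
[[1.51, -6.44, 0.14], np.float64(-30.55)]
[[1.87, -7.09, 0.14], np.float64(-29.95)]
[[2.27, -7.73, 0.14], np.float64(-29.35)]
[[2.7, -8.35, 0.14], np.float64(-28.75)]
```

```bash
python3 -m creep '[[-0.36,[0,-0.4,0.1],0.4],[-0.36,[0,-1.1,0.1],0.9],[-0.36,[0.1,-1.8,0.1],1.5],[-0.36,[0.2,-2.6,0.1],2.1],[-0.36,[0.4,-3.4,0.1],2.8],[-0.36,[0.6,-4.2,0.1],3.4],[-0.36,[0.85,-5,0.1],4.1],[-0.36,[1.15,-5.7,0.1],4.7],[-0.36,[1.5,-6.4,0.1],5.3],[-0.36,[1.85,-7.1,0.1],5.9],[-0.36,[2.2,-7.6,0.1],6.5],[-0.36,[2.55,-8.1,0.1],7]]'
python3 - <<'E'
from h import *
plan([(C[0]+143*np.cos(np.radians(t)),C[1]+143*np.sin(np.radians(t)),65,t-180) for t in (218.4,212,206,200,194,188,182)])
E
```

```text
clock: 4.45
eef_pos: [463.7, -315.8, 66.8]
eef_rot: [3.137, -0.001, 0.672]
wrist_force: [0.8, -1.7, -0.5]
finger_gap: 30.0
finger_force: 0.5
[[-0.0, -0.12, 0.18], np.float64(0.02)]
[[0.09, -1.72, 0.17], np.float64(1.3)]
[[0.33, -3.19, 0.17], np.float64(2.5)]
[[0.73, -4.64, 0.16], np.float64(3.7)]
[[1.28, -6.03, 0.15], np.float64(4.9)]
[[1.97, -7.36, 0.15], np.float64(6.1)]
[[2.8, -8.61, 0.14], np.float64(7.3)]
```

```bash
python3 -m creep '[[-0.36,[0,-0.5,0],0.4],[-0.36,[0.05,-1.3,0.1],1],[-0.36,[0.15,-2.1,0.1],1.6],[-0.36,[0.3,-2.9,0.1],2.3],[-0.36,[0.5,-3.7,0.1],2.9],[-0.36,[0.75,-4.6,0.1],3.7],[-0.36,[1.05,-5.4,0.1],4.4],[-0.36,[1.4,-6.3,0.1],5.1],[-0.36,[1.8,-7,0.1],5.8],[-0.36,[2.2,-7.7,0.1],6.4],[-0.36,[2.55,-8.2,0.1],6.9],[-0.36,[2.8,-8.6,0.1],7.3]]'
python3 - <<'E'
from h import *
plan([(C[0]+143*np.cos(np.radians(t)),C[1]+143*np.sin(np.radians(t)),65,t-180) for t in (182,176,170,164,158,152,146)])
E
```

```text
clock: 5.65
eef_pos: [432.2, -230.8, 65.5]
eef_rot: [3.139, -0.004, 0.035]
wrist_force: [1.7, -1.1, -0.1]
finger_gap: 30.3
finger_force: 0.5
[[-0.01, 0.02, 0.05], np.float64(0.01)]
[[0.06, -1.48, 0.05], np.float64(1.21)]
[[0.3, -2.95, 0.04], np.float64(2.41)]
[[0.69, -4.4, 0.04], np.float64(3.61)]
[[1.22, -5.8, 0.04], np.float64(4.81)]
[[1.9, -7.13, 0.04], np.float64(6.01)]
[[2.72, -8.39, 0.04], np.float64(7.21)]
```

```bash
python3 -m creep '[[-0.36,[0,-0.5,0],0.4],[-0.36,[0.05,-1.3,0],1],[-0.36,[0.15,-2.1,0],1.7],[-0.36,[0.3,-2.9,0],2.4],[-0.36,[0.5,-3.7,0],3],[-0.36,[0.75,-4.6,0],3.8],[-0.36,[1.05,-5.4,0],4.5],[-0.36,[1.4,-6.2,0],5.2],[-0.36,[1.8,-6.9,0],5.8],[-0.36,[2.15,-7.6,0],6.4],[-0.36,[2.5,-8.1,0],6.9],[-0.36,[2.7,-8.4,0],7.2]]'
python3 - <<'E'
from h import *
cv2.imwrite("pics/t3.png",cv2.resize(manip.camera("top")[110:260,300:450,::-1],None,fx=4,fy=4,interpolation=cv2.INTER_CUBIC))
plan([(C[0]+143*np.cos(np.radians(t)),C[1]+143*np.sin(np.radians(t)),65,t-180) for t in (146,141,136,131,126,121)])
print(manip.read_state()["joints"])
E
```

```text
clock: 6.85
eef_pos: [456.3, -145.6, 65.4]
eef_rot: [-3.141, -0.004, -0.593]
wrist_force: [-0.1, -1.7, -0.7]
finger_gap: 30.3
finger_force: 0.6
[[0.03, 0.05, 0.04], np.float64(-0.0)]
[[0.09, -1.2, 0.04], np.float64(1.0)]
[[0.25, -2.43, 0.04], np.float64(2.0)]
[[0.52, -3.65, 0.04], np.float64(3.0)]
[[0.89, -4.84, 0.04], np.float64(4.0)]
[[1.37, -6.0, 0.05], np.float64(5.0)]
[-3.84958323e-01  3.39543386e-01  1.86868815e+00  1.63747329e-05
  9.29090089e-01  1.77963202e+00]
```

View pics/t3.png

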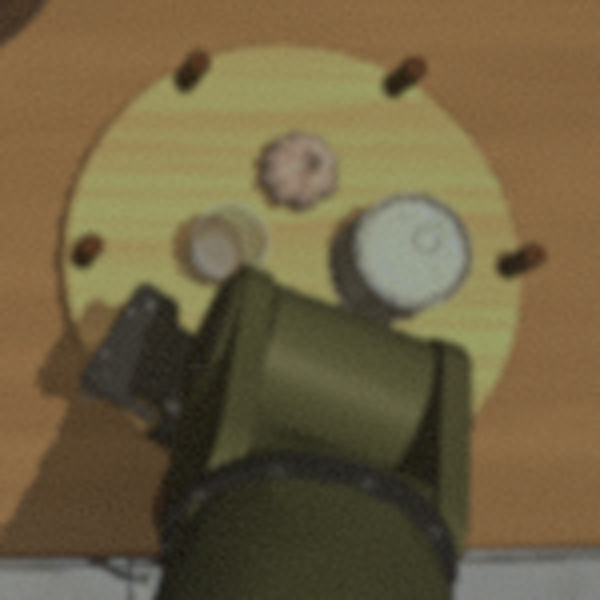

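The top view shows the garlic, glass and tin all standing. The pushed peg and the shaker are hidden under the arm. I'll push about 18° more, then look.

```bash
python3 -m creep '[[-0.36,[0,-0.4,0],0.4],[-0.36,[0.05,-1.1,0],0.9],[-0.36,[0.2,-1.9,0],1.5],[-0.36,[0.35,-2.7,0],2.2],[-0.36,[0.5,-3.4,0],2.8],[-0.36,[0.65,-3.9,0],3.2],[-0.36,[0.75,-4.3,0],3.5],[-0.36,[0.8,-4.5,0],3.7],[-0.36,[0.8,-4.5,0],3.7]]'
python3 -m creep '[[-0.36,[0,0.5,0],0],[-0.36,[0,0.5,-3],0],[-0.36,[0,0.5,-7],0],[-0.36,[0,0.5,-11.5],0],[-0.36,[0,0.5,-15],0],[-0.36,[0,0.5,-15],0]]'
python3 - <<'E'
from h import *
print(manip.read_state()["joints"].round(3),proj("wrist",[[395,-144,12],[575-58,-202,126],[575,-226,36]]))
cv2.imwrite("pics/w4.png",manip.camera("wrist")[:,:,::-1])
E
```

```text
clock: 7.8
eef_pos: [487.3, -112.9, 64.1]
eef_rot: [-3.14, -0.002, -0.914]
wrist_force: [-0.2, -0.4, 0.7]
finger_gap: 29.9
finger_force: 0.0
clock: 8.4
eef_pos: [484.0, -116.7, 217.8]
eef_rot: [-3.137, -0.007, -0.914]
wrist_force: [0.2, -0.5, -0.3]
finger_gap: 30.1
finger_force: 0.0
[-0.31   0.18   1.673  0.     1.28   2.175] [[320.46230159 193.02019293]
 [285.51052947  95.30581628]
 [250.68041153  47.30546558]]
```

View pics/w4.png

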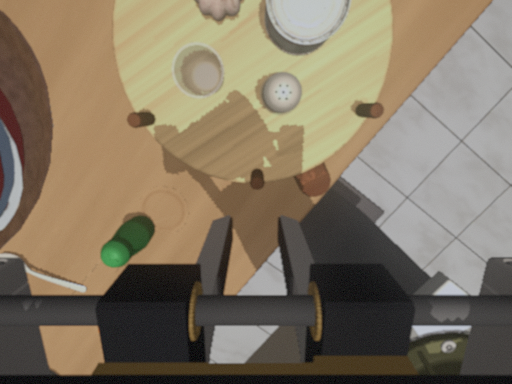

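The wrist view shows the shaker at (282,92), the tongue at (314,180) and the pushed peg at (257,179). To remove parallax I'll put the camera in the radial plane of the tongue, at bearing 155.5°, and measure there.

```bash
python3 - <<'E'
from h import *
t=np.radians(155.5);plan([(C[0]+150*np.cos(t),C[1]+150*np.sin(t),225,-24.5)])
E
```

```text
[[1.03, 6.43, -1.01], np.float64(-5.58)]
```

```bash
python3 -m creep '[[-0.36,[0.3,2,-0.5],-1.6],[-0.36,[0.6,4,-1],-3.2],[-0.36,[1,6,-1],-4.8],[-0.36,[1,6.4,-1],-5.6],[-0.36,[1,6.4,-1],-5.6],[-0.36,[1,6.4,-1],-5.6]]'
python3 - <<'E'
from h import *
im=manip.camera("wrist")[:,:,::-1];cv2.imwrite("pics/w5.png",im[:260])
print(manip.camera_params("wrist")["origin"]-np.r_[C,0],proj("wrist",[[575,-226,36]]))
h=cv2.cvtColor(im,cv2.COLOR_BGR2HSV)
B=lambda q:(np.degrees(np.arctan2(q[1],q[0])).round(1),np.hypot(*q).round(1))
# pegs & dark blobs
m=((h[:,:,2]<85)&(h[:,:,1]>110)).astype(np.uint8);m[230:]=0
n,l,st,ce=cv2.connectedComponentsWithStats(m)
for i in range(1,n):
    if st[i,4]>60:print(st[i].tolist(),ce[i].round(1),"z59",B(onz("wrist",ce[i],59)[0]-C),"z12",B(onz("wrist",ce[i],12)[0]-C))
E
```

```text
clock: 9.05
eef_pos: [437.9, -162.8, 222.2]
eef_rot: [-3.142, 0.001, -0.428]
wrist_force: [1.2, 0.2, 0.2]
finger_gap: 29.8
finger_force: 0.0
[-66.08207596  30.86183718 389.10156238] [[255.76382166  38.00901952]]
[113, 37, 21, 18, 168] [122.4  46.4] z59 (np.float64(70.7), np.float64(139.7)) z12 (np.float64(67.0), np.float64(158.9))
[27, 136, 53, 36, 749] [ 55.4 153.4] z59 (np.float64(94.0), np.float64(261.7)) z12 (np.float64(92.2), np.float64(294.1))
[194, 150, 18, 18, 183] [203. 158.] z59 (np.float64(130.4), np.float64(143.7)) z12 (np.float64(128.8), np.float64(154.8))
[240, 175, 32, 28, 744] [255.1 186.9] z59 (np.float64(155.2), np.float64(164.8)) z12 (np.float64(155.2), np.float64(177.9))
[21, 197, 26, 26, 280] [ 36.7 207.4] z59 (np.float64(101.2), np.float64(326.2)) z12 (np.float64(99.9), np.float64(366.6))
[0, 208, 15, 22, 128] [  4.4 221.4] z59 (np.float64(99.6), np.float64(371.9)) z12 (np.float64(98.4), np.float64(419.0))
```

View pics/w5.png

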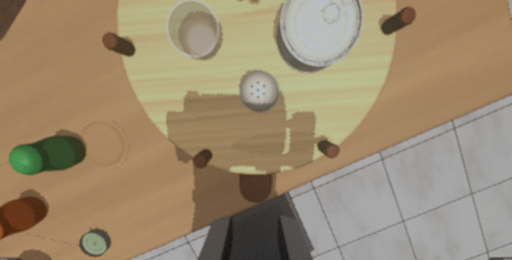

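The shaker is at about (259,90) and the tongue at (256,187), so they nearly line up. The flanking pegs are at (203,158) and (329,149). I'll measure the shaker precisely, triangulating its dome holes with the earlier view.

```bash
python3 - <<'E'
from h import *
B=lambda q:(np.degrees(np.arctan2(q[1],q[0])).round(1),np.hypot(*q).round(1))
im=manip.camera("wrist")[:,:,::-1];h=cv2.cvtColor(im,cv2.COLOR_BGR2HSV)
m=(h[:,:,1]<65).astype(np.uint8);m=cv2.morphologyEx(m,cv2.MORPH_CLOSE,np.ones((3,3)))
n,l,st,ce=cv2.connectedComponentsWithStats(m);i=l[84,256] or l[96,262]
print(st[i].tolist(),ce[i])
cs=max(cv2.findContours((l==i).astype(np.uint8),0,1)[0],key=cv2.contourArea);c,r=cv2.minEnclosingCircle(cs);print(c,r)
for z in(105,115,122):print(z,B(onz("wrist",ce[i],z)[0]-C),B(onz("wrist",[c],z)[0]-C))
# holes: blue-ish
s=h[75:108,242:276];g=im[75:108,242:276].astype(int);d=(g[:,:,0]-g[:,:,2]);y,x=np.nonzero(d>5);print("holes",len(x),x.mean()+242,y.mean()+75)
if len(x):print(B(onz("wrist",[[x.mean()+242,y.mean()+75]],125)[0]-C))
# right peg
m=((h[:,:,2]<110)&(h[:,:,1]>110)).astype(np.uint8)[135:165,310:345]
n,l,st,ce=cv2.connectedComponentsWithStats(m)
for i in range(1,n):
  if st[i,4]>40:print("rpeg",st[i].tolist(),B(onz("wrist",ce[i]+[310,135],59)[0]-C))
for e in([194.5,148.5],[240,187],[272,187]):pass
print("tongue edges",[B(onz("wrist",[e],12)[0]-C) for e in([239.5,183],[271.5,183])])
E
```

```text
[176, 0, 214, 112, 9840] [305.28170732  52.94176829]
(282.5, 65.0) 106.8001480102539
105 (np.float64(-145.2), np.float64(51.7)) (np.float64(-171.0), np.float64(43.7))
115 (np.float64(-147.7), np.float64(51.2)) (np.float64(-172.9), np.float64(44.3))
122 (np.float64(-149.5), np.float64(50.9)) (np.float64(-174.2), np.float64(44.8))
holes 0 nan nan
tongue edges [(np.float64(148.2), np.float64(173.7)), (np.float64(162.5), np.float64(173.6))]<stdin>:10: RuntimeWarning: Mean of empty slice.
  ret = ret.dtype.type(ret / rcount)
```

```bash
python3 - <<'E'
from h import *
B=lambda q:(np.degrees(np.arctan2(q[1],q[0])).round(1),np.hypot(*q).round(1))
im=manip.camera("wrist")[:,:,::-1];g=cv2.cvtColor(im,cv2.COLOR_BGR2GRAY)
k=cv2.resize(g[60:122,228:290],None,fx=4,fy=4,interpolation=cv2.INTER_CUBIC)
for c in cv2.HoughCircles(k,3,1.5,20,param1=100,param2=25,minRadius=64,maxRadius=95)[0][:3]:
    p=(c[:2]+.5)/4-.5+[228,60];print(p,c[2]/4,[(z,*B(onz("wrist",[p],z)[0]-C)) for z in(100,115,126)])
S=cv2.cvtColor(im,cv2.COLOR_BGR2HSV)[:,:,1]
for y in (84,90,96):print(y,S[y,232:286].tolist())
E
```

```text
Traceback (most recent call last):
TypeError: 'NoneType' object is not subscriptable
```

```bash
python3 - <<'E'
from h import *
B=lambda q:(np.degrees(np.arctan2(q[1],q[0])).round(1),np.hypot(*q).round(1))
im=manip.camera("wrist")[:,:,::-1]
S=cv2.GaussianBlur(cv2.cvtColor(im,cv2.COLOR_BGR2HSV)[:,:,1],(3,3),0)
for y in (82,90,98):print(y,S[y,232:286].tolist())
E
python3 -c "
import cv2;i=cv2.imread('pics/w5.png')[55:125,220:300];cv2.imwrite('pics/w5c.png',cv2.resize(i,None,fx=7,fy=7,interpolation=cv2.INTER_CUBIC))"
```

```text
82 [70, 70, 70, 70, 69, 68, 70, 73, 75, 70, 57, 43, 36, 34, 32, 31, 30, 29, 28, 27, 25, 23, 21, 20, 20, 21, 21, 20, 18, 17, 18, 20, 22, 25, 27, 28, 29, 29, 29, 30, 31, 33, 35, 40, 48, 55, 60, 62, 62, 62, 62, 63, 63, 63]
90 [61, 61, 61, 61, 61, 61, 62, 61, 53, 43, 36, 34, 32, 30, 29, 28, 27, 24, 20, 17, 15, 12, 9, 6, 5, 5, 4, 5, 5, 5, 6, 9, 13, 16, 18, 21, 24, 27, 29, 30, 30, 31, 32, 33, 35, 40, 45, 52, 57, 60, 61, 60, 60, 60]
98 [99, 99, 99, 99, 98, 98, 98, 95, 83, 64, 46, 38, 35, 34, 32, 30, 30, 29, 28, 27, 26, 24, 22, 20, 20, 21, 21, 19, 17, 17, 17, 19, 21, 23, 26, 27, 28, 29, 31, 32, 34, 35, 35, 37, 43, 54, 67, 78, 86, 93, 96, 93, 86, 78]
```

View pics/w5c.png

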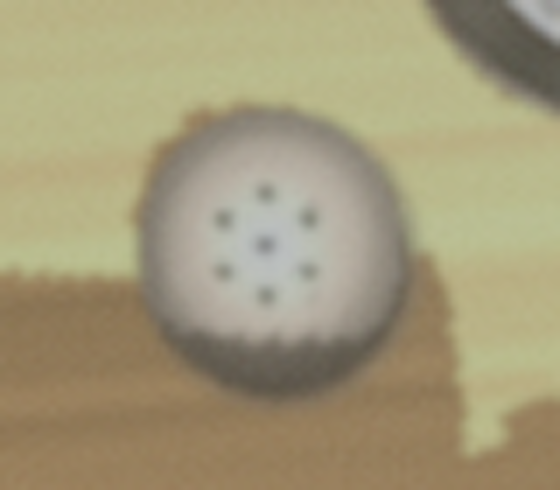

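The crop shows the shaker's central hole at pixel (257.4, 89.4), which is its apex at z≈126.

```bash
python3 - <<'E'
from h import *
B=lambda q:(np.degrees(np.arctan2(q[1],q[0])).round(1),np.hypot(*q).round(1))
print([(z,*B(onz("wrist",[p],z)[0]-C)) for p,z in(([257.4,89.4],126),([259.3,90.5],110),([329,149],59))])
im=manip.camera("wrist")[:,:,::-1]
d=im.astype(int).max(2)[125:170,300:350];m=(d<100).astype(np.uint8)
n,l,st,ce=cv2.connectedComponentsWithStats(m)
for i in range(1,n):
  if st[i,4]>40:print("rpeg",st[i].tolist(),ce[i]+[300,125],B(onz("wrist",ce[i]+[300,125],59)[0]-C))
E
```

```text
[(126, np.float64(156.5), np.float64(58.6)), (110, np.float64(158.3), np.float64(58.7)), (59, np.float64(-169.5), np.float64(145.9))]
rpeg [18, 16, 16, 14, 123] [324.04878049 146.22764228] (np.float64(-170.7), np.float64(139.9))
```

Tongue is at 155.3°, the shaker at about 157.4°, and the midpoint of its flanking pegs at 160.2°. One more clockwise nudge of about 3.5° is needed. Going back over the peg.

```bash
python3 - <<'E'
from h import *
f=lambda t,z:(C[0]+143*np.cos(np.radians(t)),C[1]+143*np.sin(np.radians(t)),z,t-180)
plan([f(129.5,220),f(129.5,65),f(124.2,65)])
E
```

```text
[[2.22, -6.17, 0.27], np.float64(5.22)]
[[2.23, -6.17, 15.77], np.float64(5.22)]
[[2.86, -7.33, 15.77], np.float64(6.28)]
```

```bash
python3 -m creep '[[-0.36,[0.8,-2.1,0],1.7],[-0.36,[1.5,-4.2,0],3.4],[-0.36,[2.2,-6.1,0],5.2],[-0.36,[2.2,-6.1,0.3],5.2],[-0.36,[2.2,-6.1,0.3],5.2],[-0.36,[2.2,-6.1,5],5.2],[-0.36,[2.2,-6.1,10],5.2],[-0.36,[2.2,-6.1,14],5.2],[-0.36,[2.2,-6.1,15.7],5.2],[-0.36,[2.2,-6.1,15.7],5.2]]'
python3 - <<'E'
from h import *
f=lambda t,z:(C[0]+143*np.cos(np.radians(t)),C[1]+143*np.sin(np.radians(t)),z,t-180)
plan([f(129.5,65),f(124.2,65)])
E
```

```text
clock: 10.3
eef_pos: [481.7, -116.7, 63.8]
eef_rot: [3.139, 0.004, -0.877]
wrist_force: [0.3, 0.5, 0.6]
finger_gap: 30.0
finger_force: 0.0
[[0.07, -0.25, -0.12], np.float64(0.05)]
[[0.13, -1.57, -0.12], np.float64(1.11)]
```

```bash
python3 -m creep '[[-0.36,[0,-0.4,0],0.3],[-0.36,[0.05,-0.8,0],0.6],[-0.36,[0.1,-1.2,0],0.9],[-0.36,[0.1,-1.45,0],1.1],[-0.36,[0.1,-1.55,0],1.1],[-0.36,[0.1,-1.55,0],1.1],[-0.36,[0.1,-1.2,0],1.1],[-0.36,[0.1,-0.9,0],1.1],[-0.36,[0.1,-0.9,-4],1.1],[-0.36,[0.1,-0.9,-9],1.1],[-0.36,[0.1,-0.9,-14],1.1],[-0.36,[0.1,-0.9,-18],1.1]]'
python3 - <<'E'
from h import *
plan([(300,250,260,-30)])
E
```

```text
clock: 11.5
eef_pos: [490.7, -111.7, 249.0]
eef_rot: [-3.14, -0.002, -0.976]
wrist_force: [-0.2, 0.4, -0.2]
finger_gap: 30.2
finger_force: 0.0
[[-40.64, -4.49, -1.16], np.float64(-5.18)]
```

```bash
python3 -m creep '[[-0.36,[-4,-0.5,0],-0.5],[-0.36,[-8,-1,0],-1],[-0.36,[-12,-1.5,0],-1.5],[-0.36,[-16,-2,0],-2],[-0.36,[-20,-2.5,0],-2.5],[-0.36,[-24,-3,0],-3],[-0.36,[-28,-3.5,0],-3.5],[-0.36,[-32,-4,0],-4],[-0.36,[-36,-4.5,0],-4.5],[-0.36,[-39,-4.5,0],-5],[-0.36,[-40,-4.5,0],-5],[-0.36,[-40,-4.5,0],-5]]'
python3 - <<'E'
from h import *
a=manip.camera("top")[:,:,::-1];b=manip.camera("side")[:,:,::-1]
cv2.imwrite("pics/t6.png",a);cv2.imwrite("pics/s6.png",b)
L=cv2.resize(a[110:250,305:445],(400,400),interpolation=cv2.INTER_CUBIC);Rr=cv2.resize(b[210:330,205:335],(400,400),interpolation=cv2.INTER_CUBIC)
cv2.imwrite("pics/ts6.png",np.hstack([L,Rr]))
g=cv2.cvtColor(a,cv2.COLOR_BGR2GRAY);n,l,st,ce=cv2.connectedComponentsWithStats((g<60).astype(np.uint8))
for i in range(1,n):
    x,y=ce[i]
    if 305<x<445 and 110<y<245 and st[i,4]>8:
        q=onz("top",ce[i],60)[0]-C;print(ce[i].round(1),st[i,4],np.degrees(np.arctan2(q[1],q[0])).round(1),np.hypot(*q).round(1))
E
```

```text
clock: 12.7
eef_pos: [318.5, 217.3, 245.0]
eef_rot: [-3.125, 0.025, -0.506]
wrist_force: [-0.7, -0.5, 0.7]
finger_gap: 30.1
finger_force: 0.0
[366.6 121.5] 37 6.1 142.7
[416.5 142.3] 46 -54.0 142.1
[324.5 152.5] 27 66.4 144.0
[383.6 180.5] 20 -134.5 26.4
[387.1 191.1] 33 -150.9 53.1
[426.2 195.4] 40 -114.8 141.0
[331.9 206.5] 16 125.3 146.0
[342.9 229. ] 22 146.6 170.3
[384.2 228.2] 32 -175.3 142.1
```

View pics/ts6.png

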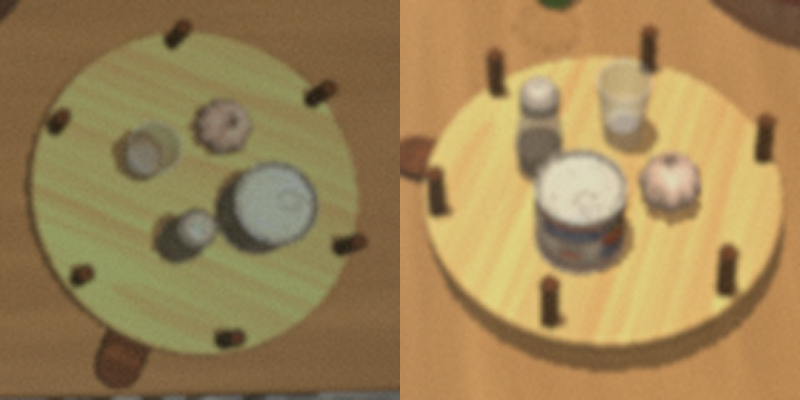

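All four items are standing; the cap is at top pixel (374.3,190.2) and side pixel (249.9,238.5). I'll triangulate the shaker from these two views.

```bash
python3 - <<'E'
from h import *
B=lambda q:(np.degrees(np.arctan2(q[1],q[0])).round(1),np.hypot(*q).round(1))
o1,d1=ray("top",[[374.3,190.2]]);o2,d2=ray("side",[[249.9,238.5]])
A=np.c_[d1[0],-d2[0]];t=np.linalg.lstsq(A,o2-o1,rcond=None)[0];p=o1+t[0]*d1[0];q=o2+t[1]*d2[0];P=(p+q)/2
print(P,np.linalg.norm(p-q),B(P[:2]-C))
# base of shaker: bottom ellipse side panel (540,160)
print("base side",B(onz("side",[[205+140/400*130,210+162/400*120]],40)[0]-C))
# disc centre by side pegs
b=cv2.imread("pics/s6.png");g=cv2.cvtColor(b,cv2.COLOR_BGR2GRAY);n,l,st,ce=cv2.connectedComponentsWithStats((g<70).astype(np.uint8))
w=[]
for i in range(1,n):
    x,y=ce[i]
    if 205<x<335 and 205<y<320 and 15<st[i,4]<120:
        q=onz("side",ce[i],59)[0]-C;print(ce[i].round(1),st[i,4],B(q),q.round(1))
E
```

```text
[ 521.53014723 -201.53804339  114.19132567] 0.541370502686455 (np.float64(155.4), np.float64(58.8))
base side (np.float64(154.9), np.float64(58.3))
[255.1 208.1] 35 (np.float64(95.9), np.float64(212.2)) [-21.8 211.1]
[285.2 225. ] 24 (np.float64(66.4), np.float64(139.4)) [ 55.7 127.7]
[235.9 232.4] 27 (np.float64(127.7), np.float64(140.1)) [-85.6 110.9]
[322.9 252.5] 35 (np.float64(3.6), np.float64(138.8)) [138.6   8.6]
[216.5 268.5] 31 (np.float64(-172.0), np.float64(145.7)) [-144.2  -20.3]
[310.6 292.6] 37 (np.float64(-56.9), np.float64(146.5)) [  80.1 -122.6]
[253.2 301.8] 33 (np.float64(-114.1), np.float64(149.5)) [ -61.1 -136.4]
```

The triangulated shaker bearing is 155.4° and the tongue's is 155.3°, so it is aligned, at rest, and the robot is clear.

```bash
python3 -c "
from cell import manip
print(manip.sign_off())"
```

```text
the job is handed in; nothing more can be done
None
```

I turned the turntable until the salt shaker stood at the tongue's middle (shaker 155.4°, tongue 155.3°), with all four items standing and the robot clear, and handed the job in at about 13 s on the clock; the sign-off gave no verdict.

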